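# Bring the small round under the pH probe

## Robot

A 6-joint arm with a two-finger parallel gripper is mounted at the origin on the work surface. World frame = base frame: x ahead of the robot, y to its left, z up, the work surface at z = 0. Lengths are in m, angles in degrees, forces in N, time in s.
With the tool pointing down it reaches from about 0.4 to 0.825 m from the base axis. Payload 7 kg.
Tool frame: the origin (TCP) lies on the centre line of the jaws, within the pads' length; the fingertips stand 19 mm ahead of it and the grasp point (between the pads) is the TCP (r.tips_ahead is the distance from the TCP to the fingertips, in m); z points along the fingers, y is the line along which they close (so a half turn about z gives the same grasp; the last joint's range is limited). The gripper opens to 88 mm and grips with 3 to 60 N. Pads are 19 mm wide; open, the fingers measure 130 mm over their backs; the gripper's body (78 mm by 193 mm) begins 47 mm behind the grasp point.
Start: joints at [79.532, 20.546, 0.682, 0, -70.136, -16.507], TCP at [0.306, 0.602, 0.246] pointing down, gripper open.
Joint ranges: [-176.03, 176.03], [-82.01, 121.73], [-58.28, 71.71], [-173.87, 95.51], [-174.79, -0.11], [-173.66, 173.66]. Speed limits (degrees/s): [136.94, 136.94, 172.46, 180, 180, 180].

## Interface

Orientations are given as [roll, pitch, yaw] about the fixed x, y, z axes, in that order (R = Rz(yaw) Ry(pitch) Rx(roll)).
In Python, from plant import r, viewer, close_job gives the robot as it stands. The module is installed in compiled form; this text tells all that it offers.
- The arm moves only by the tool arm_command, never from a script. Its arguments are lists of equal length, an entry for each row: "travel": the shift along the world's x, y, z scaled (see below), a list of three; "delta_rot": the turn, a rotation vector about the world's x, y, z scaled (see below), a list of three. In form: {"travel": [[dx, dy, dz], ...], "delta_rot": [[rx, ry, rz], ...]}. A call has 1 to 20 rows; each row is the pose to reach, as a shift and turn from the pose commanded when the call began; what a row does not reach only later rows make up. The controller multiplies each number of a shift by 0.5 m and each number of a turn by 90 degrees. A row lasts 1/8 s, in which the tool goes at most 62.5 mm and 10.7 degrees, less where a joint would pass 70% of its speed; a pose out of reach is approached as far as the arm can. A call with a number of a shift or a turn outside -1 to 1 is refused whole. A call with a gripper value outside its range is refused whole. "grip" is the opening, from 0 (shut) to 1 (fully open), set as the call begins (left out, the last holds). The fingers move at their own pace and stop on an object; "newtons" is the grip in N (left out, the last holds). Time passes only in rows, so rows that repeat a pose let the fingers close. It gives the time, the measured TCP pose, the force, the opening and the grip force at its end, in the units of the state.
- r.get_state(): the state, without advancing time (a new reading comes with each control period).
- viewer.capture(name): name is "scene" or "top"; returns a dict with "img" (480x640x3 uint8, red, green, blue), "camera_matrix" (3x3 intrinsics, pixels), "distortion" ([k1, k2, p1, p2, k3] as OpenCV has them; the pictures are not rectified), "R" (3x3) and "t" (3): a world point X has camera coordinates R X + t. Camera axes: x right, y down, z forward; pixel columns grow to the right and rows downward; lengths in m; the calibration is good to about 2 mm. A picture is of the moment at which its call begins. There is no depth.
- close_job(): hands the job in; it is judged then, once.
The state is a dict: "time_s": time; "joints": joint angles; "qd": joint speeds; "joint_torque": joint torques, N m; "tcp_pos": TCP position; "eef_rot": TCP orientation; "contact_force": force on the tool from outside, world axes, zero at the start; "moment": the same for the moment, N m; "gripper_width": finger opening in m; "gripper_force": force on a finger pad.
Only numpy, scipy, OpenCV 4.12 (cv2) and the standard library are available. Lean on these libraries where they do the work, as an engineer would, in place of code of your own. Each camera call takes 0.05 s, during which the arm holds its last target. There are 200 camera calls.

## Task

With a closed fingertip, gently push one of the two bare handle arms of the steel carousel round until the smaller of the two food rounds sits centred directly under the tip of the white probe, then move the hand clear. Do not touch the rounds, their trays or the probe stand, do not grip or lift anything, and leave the bottle, meter and jar where they are.

Things in the scene. Friction and masses are not known exactly. Their poses are not given: they have to be found in the camera images.
- carousel: Steel turntable, turns freely both ways about a vertical axis (no stops). Origin: on the axis at table level; z up. Trays on its +x and -x arms, bare handle arms along +y and -y. Hub 56 mm across, 36 to 60 mm above the table, cap to 72 mm. Friction 0.12 N m (about 1.1 N at 110 mm from the axis): it stays where left and stops at once when no longer pushed.
- handle_a: Bare handle arm on the carousel's +y side: level steel bar 12 mm thick, from the hub to 135 mm from the axis, centre line 50 mm above the table, free air below it beyond 60 mm from the axis. Origin: centre of the black 20 mm ball at its outer end. Push it sideways 80 to 125 mm from the axis, fingertip about 25 mm above the table.
- handle_b: The same on the carousel's -y side (both arms are alike and either may be pushed, either way). Origin: centre of its end ball.
- tray_small: Round steel tray 84 mm across on the carousel's +x arm, centre 100 mm from the axis, holding the small round; rim 5 mm high, top 45 mm above the table. Origin: centre of its inner floor, 40 mm above the table. Not to be touched.
- tray_large: The same tray on the carousel's -x arm, holding the large round. Not to be touched.
- small_round: The sample: tan round of firm food, 44 mm in diameter, 26 mm high, 45 g, loose in the middle of its tray (top 66 mm above the table). Origin: centre of its underside. It rides along with the tray.
- large_round: Tan round, 68 mm in diameter, 26 mm high, loose on the other tray. Origin: centre of its underside.
- probe_tip (a point): Lower tip of the white probe, 84 mm above the table, 100 mm from the carousel's axis: the rounds pass 18 mm beneath it. The probe is upright, 28 mm thick, its top 210 mm above the table.
- stand: Fixed probe stand. Origin: on the carousel's axis, on the table; the probe lies 100 mm and the 14 mm post 205 mm from it along its +x (always the side away from the robot). Pedestal 120 mm across, 12 mm high, under the carousel; foot bar 35 mm wide, 8 mm high; post 235 mm high; level arm 180 mm above the table.
- buffer_bottle: Bystander: white bottle 48 mm across, 100 mm high. Origin: centre of its underside.
- meter: Bystander: white hand-held meter lying flat, 130 x 68 x 28 mm. Origin: centre of its underside.
- jar: Bystander: glass jar with a steel lid, 60 mm across, 70 mm high. Origin: centre of its underside.
Not all that is in view belongs to the job. What is shaped like the small_round but purple is not meant. Leave any turquoise look-alike of the large_round alone.

How it is judged (in metres and radians):
On the way:
1. a finger pushes on a handle arm ((contact force between the fingers and handle_a above 0.3 N or contact force between the fingers and handle_b above 0.3 N)), for 0.1 s.
At the end, for the whole second after the job is handed in: The centre of the small round is within 12 mm (horizontally) of the probe tip; both rounds lie flat in their own trays within 15 mm of the middle; the carousel is at rest (horizontal distance between small_round and probe_tip below 0.012 m and horizontal distance between small_round and tray_small below 0.015 m and horizontal distance between large_round and tray_large below 0.015 m and angle between each of small_round, large_round's own z axis and vertical below 0.1 rad and height (world z) of each of small_round, large_round below 0.045 m and angular speed of carousel below 0.05 rad/s); the robot touches nothing.
It fails at once if a round or its tray is touched by the robot ((contact force between any of the fingers, the arm and small_round above 0.3 N or contact force between any of the fingers, the arm and large_round above 0.3 N) or (contact force between any of the fingers, the arm and tray_small above 1 N or contact force between any of the fingers, the arm and tray_large above 1 N)).
It fails at once if the probe stand is struck or pushed (contact force between any of the fingers, the arm and stand above 2 N).
It fails at once if the carousel is gripped or shoved hard (over 25 N), or spun (over 3 rad/s) (contact force between any of the fingers, the arm and carousel above 25 N or angular speed of carousel above 3 rad/s).
It fails at once if a round is lifted (height (world z) of any of small_round, large_round above 0.05 m).
It fails at once if a bystander is moved over 15 mm (distance of any of buffer_bottle, meter, jar from where it was at the start of the episode above 0.015 m).
It also fails if it takes over 51 s, if anything falls off the work surface, if the arm or the gripper's body presses on something with over 40 N, if the wrist force passes 120 N, or if a joint passes its speed limit or range.

## Working session

There is one attempt and no reset: what is moved stays moved. The work goes in short steps, Python scripts to look and compute and a tool call to move; the robot and the scene stay as the last step left them, time stands still between calls to the robot, and variables do not carry over. Pictures are saved under pics/ and viewed, at most 10 in all, crops included, and the job is handed in when it is done.

Besides the shell and the picture viewer there is one more tool, called after ">>>" as a command line: name --argument value ..., lists and objects as JSON in quotes. arm_command: Moves the arm, as the interface text tells. Shifts and turns lie within -1 to 1; 1 stands for 0.5 m of shift or 90 degrees of turn. Its arguments: {"type":"object","properties":{"travel":{"type":"array"},"delta_rot":{"type":"array"},"grip":{"type":"number"},"newtons":{"type":"number"}},"required":["travel","delta_rot"]}

```bash
mkdir -p pics; python3 - <<'E'
from plant import r,viewer
import cv2
for n in("top","scene"):
    c=viewer.capture(n);cv2.imwrite(f"pics/{n}0.png",c["img"][:,:,::-1]);print(n,c["camera_matrix"],c["distortion"],c["R"],c["t"])
print(r.get_state())
E
```

```text
top [[501.99597286   0.         319.36325915]
 [  0.         501.99597286 241.57774774]
 [  0.           0.           1.        ]] [-0.13333438  0.          0.          0.          0.        ] [[ 0.01910202 -0.99961508  0.02011998]
 [-0.98050757 -0.02266521 -0.19516963]
 [ 0.19555053 -0.01599966 -0.9805631 ]] [-0.00678547  0.57503616  0.88586107]
scene [[448.99747786   0.         322.74318077]
 [  0.         448.99747786 246.84166771]
 [  0.           0.           1.        ]] [-0.11647233  0.          0.          0.          0.        ] [[ 0.32408514  0.94600535 -0.00653362]
 [ 0.63070713 -0.22120666 -0.74382533]
 [-0.70510803  0.23694194 -0.66834212]] [-0.18101344 -0.30671898  1.27077355]
{'time_s': 0.1, 'joints': array([ 7.95295702e+01,  2.05860224e+01,  6.38640334e-01, -1.57929210e-02,
       -7.01360359e+01, -1.65063655e+01]), 'qd': array([ 0.06450479, -0.01885723,  0.09225796, -0.00713766,  0.10176211,
       -0.00880739]), 'joint_torque': array([-2.66851835e-03, -5.84163022e+01,  2.93751901e+01,  7.01567397e+00,
        1.01571370e-02, -5.45938769e-05]), 'tcp_pos': array([0.30605224, 0.6011686 , 0.24473434]), 'eef_rot': array([ 1.79915801e+02, -9.46743175e-03, -2.69821654e+01]), 'contact_force': array([-0.06053955,  0.27469764,  0.10025478]), 'moment': array([-0.01316838,  0.01928719, -0.02006396]), 'gripper_force': 0.0, 'gripper_width': 0.08782043124288608}
```

View pics/top0.png

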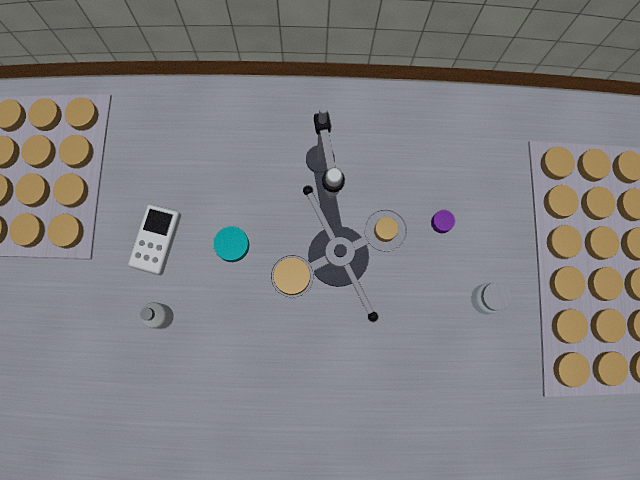

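View pics/scene0.png

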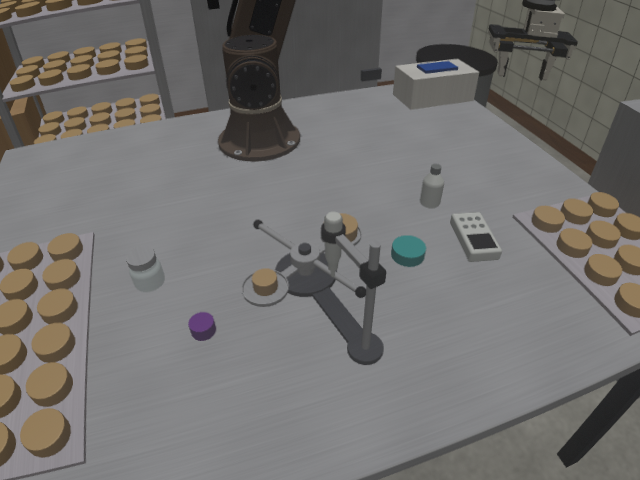

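The top view shows the hub at (340,251), handle balls at (308,190) and (373,317), and the probe at about (334,180). Round candidates are the tan small one in a tray at (386,229), the tan large one in a tray at (291,275), the purple decoy at (443,221) and the turquoise decoy at (231,243). The tan one at (386,229) is the sample: it is the smaller of the two tray rounds. I'll confirm it in an enlarged crop.

```bash
cat > h.py <<'E'
import numpy as np,cv2
from plant import r,viewer
def ray(c,uv,z):
    p=cv2.undistortPoints(np.array([[uv]],float),c["camera_matrix"],c["distortion"])[0,0]
    R,t=c["R"],c["t"];o=-R.T@t;d=R.T@np.array([*p,1]);return (o+d*(z-o[2])/d[2])
def proj(c,X):
    return cv2.projectPoints(np.array([X],float),cv2.Rodrigues(c["R"])[0],c["t"],c["camera_matrix"],c["distortion"])[0][0,0]
E
python3 - <<'E'
from h import *
c=viewer.capture("top")
for n,uv,z in[("hub",(340,251),.066),("ballfar",(308,190),.05),("ballnear",(373,317),.05),("small",(386.5,229),.066),("large",(291,275),.066),("probetop",(335,173),.21),("postTop",(322,114),.235),("jar",(494,297),.07),("bottle",(148,314),.1),("purple",(443,221),.026),("turq",(231,243),.026)]:
    print(n,ray(c,uv,z).round(4))
cv2.imwrite("pics/crop1.png",cv2.resize(c["img"][95:335,250:450,::-1],None,fx=2.5,fy=2.5,interpolation=cv2.INTER_CUBIC))
E
```

```text
hub [ 0.5563 -0.0331  0.066 ]
ballfar [0.6775 0.0291 0.05  ]
ballnear [ 0.4366 -0.0966  0.05  ]
small [ 0.6002 -0.1201  0.066 ]
large [0.5095 0.0563 0.066 ]
probetop [ 0.658  -0.0153  0.21  ]
postTop [0.7492 0.008  0.235 ]
jar [ 0.475  -0.3208  0.07  ]
bottle [0.4295 0.3052 0.1   ]
purple [ 0.6284 -0.2395  0.026 ]
turq [0.5744 0.1762 0.026 ]
```

View pics/crop1.png

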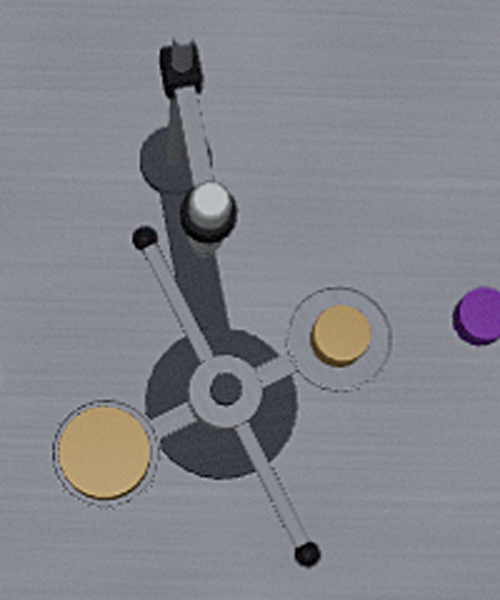

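The crop confirms the tan 44 mm-class round, centred at (386,228) in its tray with a wide margin. The large round nearly fills the other tray. I'll rotate about +75° CCW by pushing handle_b (the near arm) on its left side, starting with the approach at height and the gripper closing.

>>> arm_command --travel '[[0.055, -0.25, -0.02], [0.11, -0.5, -0.04], [0.165, -0.75, -0.06], [0.22, -1, -0.09], [0.22, -1, -0.09], [0.22, -1, -0.09], [0.22, -1, -0.09], [0.22, -1, -0.09], [0.22, -1, -0.09], [0.22, -1, -0.09], [0.22, -1, -0.09], [0.22, -1, -0.09]]' --delta_rot '[[0, 0, -0.1], [0, 0, -0.2], [0, 0, -0.3], [0, 0, -0.396], [0, 0, -0.396], [0, 0, -0.396], [0, 0, -0.396], [0, 0, -0.396], [0, 0, -0.396], [0, 0, -0.396], [0, 0, -0.396], [0, 0, -0.396]]' --grip 0

```text
time_s: 1.65
tcp_pos: [0.4162, 0.1026, 0.2006]
eef_rot: [-180.0, -0.0, -62.5]
contact_force: [0.3, 0.8, 0.2]
gripper_width: 0.0002
gripper_force: 0.0
```

```bash
python3 - <<'E'
from h import *
c=viewer.capture("top")
for n,uv,z in[("hubcap",(340.4,250.6),.072),("probetop",(334.4,176.5),.21),("foot",(320.4,158.5),.004),("ped",(338.6,256.6),.012),("small",(386.4,227.8),.066),("large",(291.7,275),.066)]:
    print(n,ray(c,uv,z).round(4))
print(r.get_state()["tcp_pos"],r.get_state()["eef_rot"],r.get_state()["gripper_width"])
E
```

```text
hubcap [ 0.556  -0.0335  0.072 ]
probetop [ 0.652  -0.0144  0.21  ]
foot [0.7601 0.0057 0.004 ]
ped [ 0.5548 -0.0336  0.012 ]
small [ 0.6025 -0.12    0.066 ]
large [0.5095 0.055  0.066 ]
[0.41614908 0.10253156 0.20058137] [-1.79999836e+02  4.25545385e-04 -6.25208125e+01] 0.0001817369166083999
```

>>> arm_command --travel '[[0.036, -0.153, 0], [0.072, -0.306, 0], [0.072, -0.306, 0], [0.072, -0.306, 0], [0.072, -0.306, -0.08], [0.072, -0.306, -0.16], [0.072, -0.306, -0.24], [0.072, -0.306, -0.28], [0.072, -0.306, -0.313], [0.072, -0.306, -0.313], [0.072, -0.306, -0.313]]' --delta_rot '[[0, 0, 0], [0, 0, 0], [0, 0, 0], [0, 0, 0], [0, 0, 0], [0, 0, 0], [0, 0, 0], [0, 0, 0], [0, 0, 0], [0, 0, 0], [0, 0, 0]]'

```text
time_s: 3.08
tcp_pos: [0.4527, -0.0507, 0.0446]
eef_rot: [-180.0, -0.0, -62.5]
contact_force: [0.3, 0.4, 0.5]
gripper_width: 0.0004
gripper_force: 0.0
```

```bash
python3 - <<'E'
from h import *
c=viewer.capture("scene");cv2.imwrite("pics/s2.png",cv2.resize(c["img"][150:350,180:440,::-1],None,fx=3,fy=3))
C=np.array([.556,-.0335]);p0=r.get_state()["tcp_pos"];print(p0,r.get_state()["contact_force"])
# rows for a push: bar angle from -152.4, offset 16mm; relative to commanded pose
P=np.array([.4525,-.0506])
for k,th in enumerate(np.arange(-152.4,-87,4)):
    a=np.radians(th);u=np.array([np.cos(a),np.sin(a)]);t=np.array([-u[1],u[0]])
    q=C+.1*u-.016*t;print(round(th,1),((q-P)/.5).round(3),round((th+152.5)/90,3))
E
```

```text
[ 0.45281999 -0.05078655  0.04480543] [ 0.9346849  -0.35884686  0.61261465]
-152.4 [ 0.015 -0.03 ] 0.001
-148.4 [ 0.02  -0.043] 0.046
-144.4 [ 0.026 -0.056] 0.09
-140.4 [ 0.032 -0.069] 0.134
-136.4 [ 0.04  -0.081] 0.179
-132.4 [ 0.049 -0.092] 0.223
-128.4 [ 0.058 -0.103] 0.268
-124.4 [ 0.068 -0.113] 0.312
-120.4 [ 0.078 -0.122] 0.357
-116.4 [ 0.089 -0.131] 0.401
-112.4 [ 0.101 -0.139] 0.446
-108.4 [ 0.114 -0.145] 0.49
-104.4 [ 0.126 -0.152] 0.534
-100.4 [ 0.139 -0.157] 0.579
-96.4 [ 0.153 -0.161] 0.623
-92.4 [ 0.167 -0.164] 0.668
-88.4 [ 0.181 -0.167] 0.712
```

View pics/s2.png

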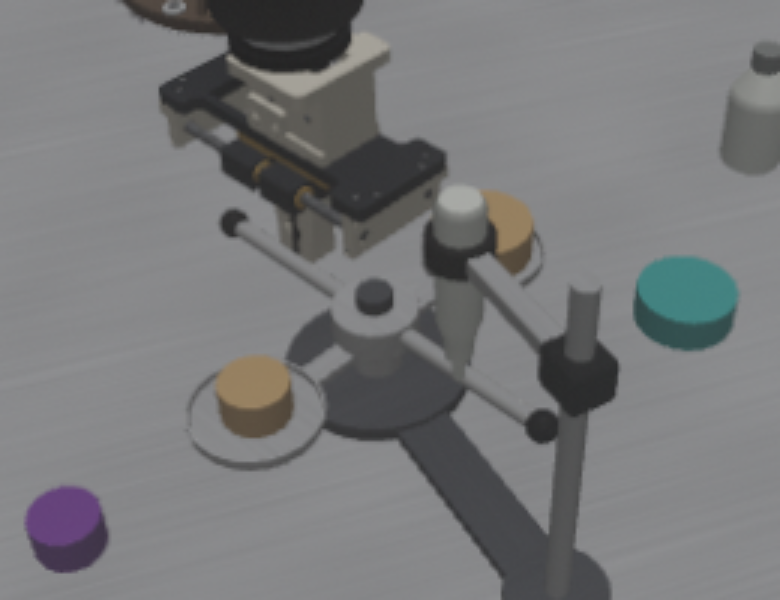

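The crop shows the closed fingers, at about (310,240), beside the near bar on the large-tray side and clear of everything. Starting the push.

>>> arm_command --travel '[[0.008, -0.015, 0], [0.012, -0.024, 0], [0.015, -0.03, 0], [0.02, -0.043, 0], [0.026, -0.056, 0], [0.032, -0.069, 0], [0.04, -0.081, 0], [0.049, -0.092, 0], [0.058, -0.103, 0], [0.068, -0.113, 0], [0.078, -0.122, 0], [0.089, -0.131, 0], [0.101, -0.139, 0], [0.114, -0.145, 0], [0.126, -0.152, 0], [0.139, -0.157, 0], [0.139, -0.157, 0]]' --delta_rot '[[0, 0, 0], [0, 0, 0], [0, 0, 0], [0, 0, 0.046], [0, 0, 0.09], [0, 0, 0.134], [0, 0, 0.179], [0, 0, 0.223], [0, 0, 0.268], [0, 0, 0.312], [0, 0, 0.357], [0, 0, 0.401], [0, 0, 0.446], [0, 0, 0.49], [0, 0, 0.534], [0, 0, 0.579], [0, 0, 0.579]]'

```text
time_s: 5.25
tcp_pos: [0.5219, -0.1304, 0.0439]
eef_rot: [180.0, -0.0, -10.6]
contact_force: [-0.6, 0.1, 0.2]
gripper_width: 0.0005
gripper_force: 0.0
```

```bash
python3 - <<'E'
from h import *
c=viewer.capture("top");cv2.imwrite("pics/t3.png",cv2.resize(c["img"][95:335,250:450,::-1],None,fx=2.5,fy=2.5,interpolation=cv2.INTER_CUBIC))
s=r.get_state();print(s["tcp_pos"],s["eef_rot"],s["contact_force"])
E
```

```text
[ 0.5215932  -0.13023829  0.04393511] [ 1.79998753e+02  9.40185829e-03 -1.06250033e+01] [ 0.34132924 -0.3910479  -0.16978277]
```

View pics/t3.png

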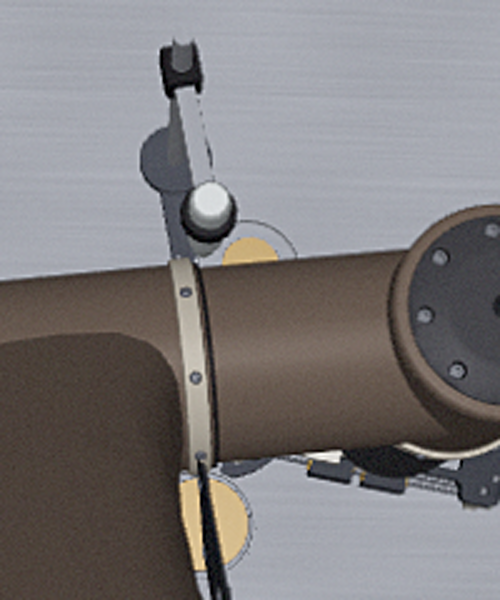

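The rotation is under way: the small round is at crop (250,250), just short of the probe, and the arm hides the rest. I'll measure from the scene camera.

```bash
python3 - <<'E'
from h import *
c=viewer.capture("scene");cv2.imwrite("pics/s4.png",cv2.resize(c["img"][130:380,170:470,::-1],None,fx=2.4,fy=2.4,interpolation=cv2.INTER_CUBIC))
C=np.array([.556,-.0335])
for rel in (-8,-4,0,4,8,11): # small-round angle vs image
    a=np.radians(rel);print(rel,((proj(c,[*(C+.1*np.array([np.cos(a),np.sin(a)])),.066])-[170,130])*2.4).round(0),((proj(c,[*(C+.135*np.array([np.sin(a),-np.cos(a)])),.05])-[170,130])*2.4).round(0))
E
```

```text
-8 [347. 377.] [150. 322.]
-4 [356. 376.] [151. 331.]
0 [366. 373.] [153. 339.]
4 [375. 371.] [156. 347.]
8 [384. 368.] [159. 356.]
11 [390. 365.] [163. 362.]
```

View pics/s4.png

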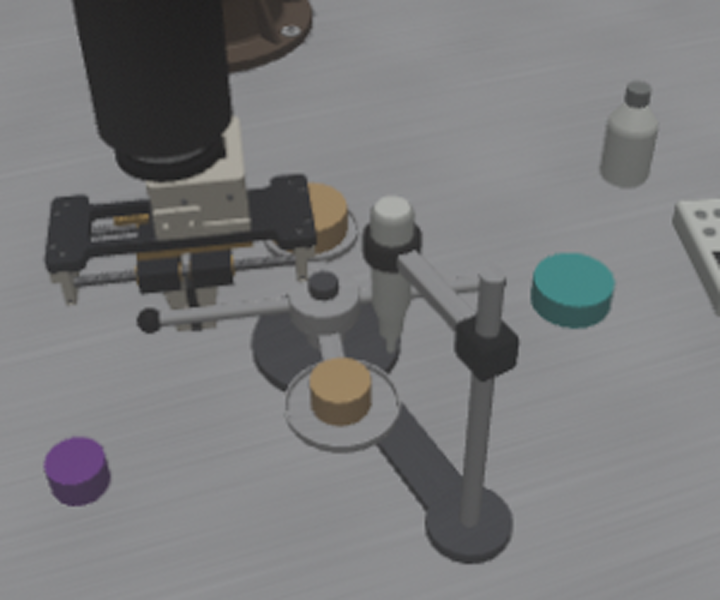

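Small round top is at (340,376) and the ball at (149,321), so about 20° remain. The next push is 18.4°.

>>> arm_command --travel '[[0.007, -0.002, 0], [0.014, -0.004, 0], [0.021, -0.0055, 0], [0.028, -0.007, 0], [0.035, -0.0085, 0], [0.042, -0.01, 0], [0.048, -0.0105, 0], [0.054, -0.011, 0], [0.059, -0.011, 0], [0.064, -0.011, 0], [0.064, -0.011, 0], [0.064, -0.011, 0]]' --delta_rot '[[0, 0, 0.022], [0, 0, 0.044], [0, 0, 0.067], [0, 0, 0.089], [0, 0, 0.111], [0, 0, 0.133], [0, 0, 0.152], [0, 0, 0.171], [0, 0, 0.188], [0, 0, 0.204], [0, 0, 0.204], [0, 0, 0.204]]'

```text
time_s: 6.85
tcp_pos: [0.5541, -0.1353, 0.0442]
eef_rot: [180.0, -0.0, 7.8]
contact_force: [0.6, 0.9, 0.7]
gripper_width: 0.0003
gripper_force: 0.0
```

```bash
python3 - <<'E'
from h import *
c=viewer.capture("scene");cv2.imwrite("pics/s5.png",cv2.resize(c["img"][210:330,210:370,::-1],None,fx=5,fy=5,interpolation=cv2.INTER_CUBIC))
C=np.array([.556,-.0335]);f=lambda X:((proj(c,X)-[210,210])*5).round(0)
for rel in (0,4,8,11,14):
    a=np.radians(rel);u=np.array([np.cos(a),np.sin(a)]);v=np.array([u[1],-u[0]]);print(rel,f([*(C+.1*u),.066]),f([*(C+.135*v),.05]))
a=np.radians(11);print(f([*(C+.1*np.array([np.cos(a),np.sin(a)])),.084]),r.get_state()["contact_force"],r.get_state()["tcp_pos"])
E
```

```text
0 [562. 378.] [118. 306.]
4 [581. 373.] [124. 324.]
8 [600. 366.] [132. 341.]
11 [614. 361.] [139. 354.]
14 [627. 355.] [147. 366.]
[614. 324.] [ 0.80026968  0.26474388 -0.68034648] [ 0.55400932 -0.13533207  0.04422584]
```

View pics/s5.png

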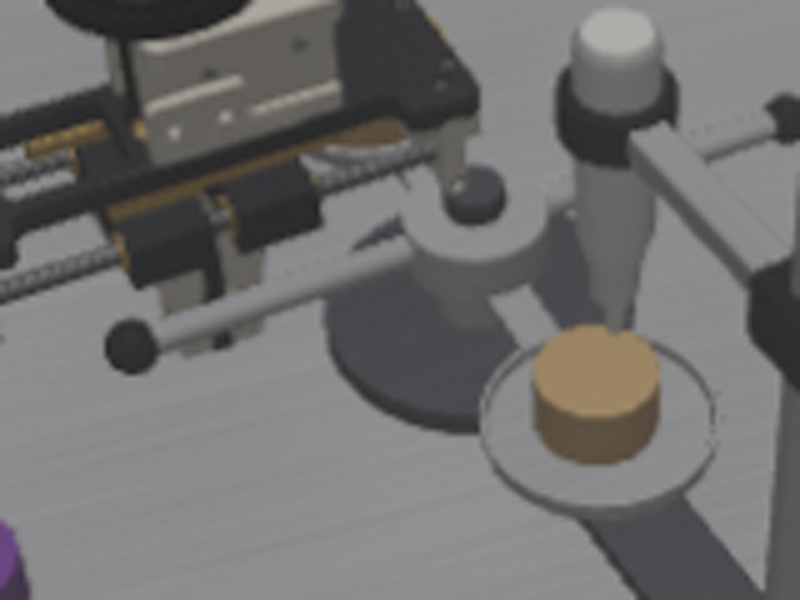

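The round top is at (596,371) and the probe tip at about (618,332), so about 4.3° is left. I'll push that, back off the way it came, rise and move clear.

>>> arm_command --travel '[[0.005, 0, 0], [0.01, 0, 0], [0.015, 0, 0], [0.015, 0, 0], [0.015, 0, 0], [0, -0.003, 0], [-0.02, -0.008, 0], [-0.045, -0.013, 0], [-0.045, -0.013, 0], [-0.045, -0.013, 0.1], [-0.045, -0.013, 0.2], [-0.045, -0.013, 0.3], [-0.045, -0.013, 0.4], [-0.045, -0.013, 0.4], [-0.08, -0.15, 0.4], [-0.12, -0.3, 0.4], [-0.16, -0.45, 0.4], [-0.16, -0.5, 0.4], [-0.16, -0.5, 0.4], [-0.16, -0.5, 0.4]]' --delta_rot '[[0, 0, 0.016], [0, 0, 0.032], [0, 0, 0.048], [0, 0, 0.048], [0, 0, 0.048], [0, 0, 0.048], [0, 0, 0.048], [0, 0, 0.048], [0, 0, 0.048], [0, 0, 0.048], [0, 0, 0.048], [0, 0, 0.048], [0, 0, 0.048], [0, 0, 0.048], [0, 0, 0.048], [0, 0, 0.048], [0, 0, 0.048], [0, 0, 0.048], [0, 0, 0.048], [0, 0, 0.048]]'

```text
time_s: 9.4
tcp_pos: [0.4732, -0.3856, 0.2431]
eef_rot: [-179.9, 0.1, 12.1]
contact_force: [1.2, -0.2, -0.9]
gripper_width: 0.0004
gripper_force: 0.0
```

```bash
python3 - <<'E'
from h import *
c=viewer.capture("top");a=cv2.resize(c["img"][130:330,270:410,::-1],None,fx=3,fy=3,interpolation=cv2.INTER_CUBIC)
s=viewer.capture("scene");b=cv2.resize(s["img"][210:330,295:371,::-1],None,fx=5,fy=5,interpolation=cv2.INTER_CUBIC)
cv2.imwrite("pics/m6.png",np.hstack([b,a]))
E
```

```text
(no output)
```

View pics/m6.png

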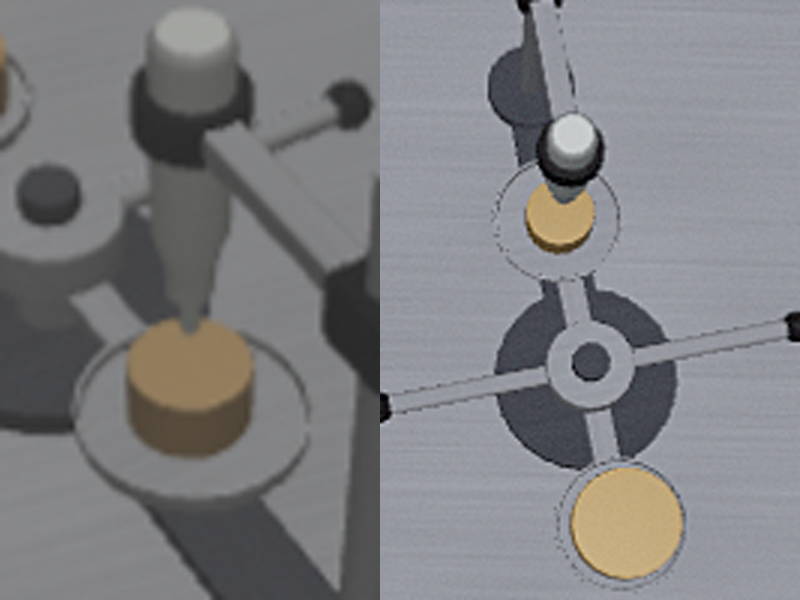

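In the scene view the round top (190,362) lies straight under the tip (190,330). The top view agrees, with the arms in line with the foot bar. One numerical check, then hand in.

```bash
python3 - <<'E'
from h import *
from plant import close_job
c=viewer.capture("top")
g=lambda u,v,z:ray(c,((u-380)/3+270,v/3+130),z)[:2]
C=g(591,361,.072);s=g(561,213,.066);l=g(627,523,.066);p=g(574,145,.21);tip=g(565,200,.084)
tl=g(621,524,.045);ts=g(556,221,.045)
an=lambda d:np.degrees(np.arctan2(d[1],d[0]))
print(C,s,l,p,tip,"ang small",an(s-C),"s-l",an(s-l),"probe",an(p-C),"tip",an(tip-C),"offs",np.hypot(*(s-ts)),np.hypot(*(l-tl)))
f=np.array([.556,-.0335])
if abs(an(s-l)-11.2)<3.5: print(close_job())
E
```

```text
[ 0.55645559 -0.03335488] [ 0.65194524 -0.01376401] [ 0.45810026 -0.0567635 ] [ 0.64894647 -0.01482928] [ 0.65523002 -0.01545064] ang small 11.594046674974258 s-l 12.507070376002089 probe 11.326267354254334 tip 10.274103725015147 offs 0.0024276602327099714 0.0021363908616508108
the job is handed in; nothing more can be done
None
```

The job is handed in: I pushed handle_b round until the small round measured about 4 mm from the probe tip (limit 12 mm), both rounds are within about 3 mm of their tray centres, and the hand is clear; the judge's verdict was not returned.

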